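# Load a fresh paper roll onto the roll stand

## Task

Reload the roll stand with wrapping paper: take the full roll off its slanted peg on the rack, slide it down the stand's upright spindle and turn it until its notched foot drops over the hub's ribs and it sits fully home, lowering it gently and never dropping it. Then swing the stand's tension arm in until its sleeve lies against the paper, and let go. Leave the nearly used roll and everything else as it stands.

Things in the scene. Friction and masses are not known exactly. Their poses are not given: they have to be found in the camera images.
- full_roll: Full roll: pale brown paper 84 mm across on a cardboard core of 38 mm outside, 26 mm bore; 0.35 kg. It leans 30 degrees on a peg of the rack. Origin: centre of its underside; z runs up the bore. Along z: black foot 0 to 14 mm (four posts within 55 mm across; between them four open notches 14 mm wide, along the body's +x, +y, -x, -y), paper 14 to 104 mm, bare core 104 to 150 mm (the grip).
- used_roll: Nearly used roll on the rack's other peg: same core, foot and height, but its paper is only 47 mm across. To be left alone. Same origin and axes.
- rack: Fixed wooden rack, 220 mm wide (y), 110 deep (x), 80 high: a board sloping 30 degrees, low edge at its front (-x), with two dowels square to it, 20 mm across and 60 mm long, at y = +55 and -55 mm; so they lean 30 degrees from vertical toward -x. Either dowel may hold the full roll. Origin: centre of its underside.
- stand: Fixed stand: foot 150 mm across, 14 high; upright spindle 22 mm across; at its root a hub 66 mm across with four radial ribs 8 mm wide, 10 high, tapered on top, 90 degrees apart, out to 27 mm from the axis. The hub has a stiff drag brake (0.5 N m) and any, unreported angle. A roll on top of the ribs is 10 mm too high; over them it rests on the hub. Origin: underside on the spindle axis; z up.
- seat (a point): Point on the spindle's axis at the hub's flat top, 24.5 mm above the bench: where the origin of a fully seated roll lies (the rib tops are 10 mm higher still). Axes as the stand's.
- spindle_tip (a point): Top of the spindle, on its axis, 116 mm above the bench; full 22 mm diameter from 16 mm below this tip downward.
- tension_arm (a joint): Angle of the stand's tension arm about its upright pivot, rad; light friction holds it where it is left. 0: its sleeve just touches the paper of a seated full roll; larger: swung out, clockwise seen from above. Stops at -0.2 and 1.5.
- tension_rod (a point): On the axis of the tension arm's upright rod, 140 mm above the bench, midway between sleeve and ball; 52 mm from the pivot. Sleeve 14 mm across from 36 to 126 mm above the bench, then bare 8 mm rod up to a 16 mm ball centred at 164 mm.
- tension_pivot (a point): On the upright pivot axis of the tension arm, given 140 mm above the bench though the pivot itself ends at 36 mm; it is 88 mm from the spindle's axis. Axes as the stand's.
- cup: Clear cup of tea, 95 mm across, 132 mm high, standing loose. Origin: centre of its underside. To be left alone.
- small_shaker: Small seasoning shaker with a red lid, 68 mm across, 123 mm high, loose. Origin: centre of its underside. To be left alone.

How it is judged:
By the outcome, as a careful person would: the job done as asked, in the order asked, and still so for the second after the job is handed in, with the robot touching nothing.
It also fails if it takes over 58 s, if anything falls off the work surface, if the arm or the gripper's body presses on something with over 40 N, if the wrist force passes 120 N, or if a joint passes its speed limit or range.

## Robot

A 7-joint arm with a two-finger parallel gripper is mounted at the origin on the work surface; the furniture and walls round the work are solid. World frame = base frame: x ahead of the robot, y to its left, z up, the work surface at z = 0. Lengths are in m, angles in degrees, forces in N, time in s.
With the tool pointing down it reaches from about 0.425 to 0.875 m from the base axis. Payload 4.7 kg.
Tool frame: the origin (TCP) lies at the centre of the arm's flange, where the gripper is bolted on; the fingertips stand 182 mm ahead of it and the grasp point (between the pads) lies 164 mm ahead of it (env.grip_depth is the distance from the TCP to the grasp point, in m); z points along the fingers, y is the line along which they close (so a half turn about z gives the same grasp; the last joint's range is limited). The gripper opens to 87 mm and grips with 3 to 60 N. Pads are 19 mm wide; open, the fingers measure 117 mm over their backs; the gripper's body (75 mm by 190 mm) begins 51 mm behind the grasp point.
Start: joints at [-71.786, 18.392, -4.016, 83.108, 1.295, 78.541, -3.26], TCP at [0.194, 0.62, 0.405] pointing down, gripper open.
Joint ranges: [-163.93, 163.93], [-17.29, 119.83], [-79.2, 71.16], [3.27, 140.29], [-89.18, 269.18], [5.43, 117.66], [-154.24, 154.24]. Speed limits (degrees/s): [147.25, 147.25, 180, 180, 180, 180, 180].

## Interface

Orientations are given as [roll, pitch, yaw] about the fixed x, y, z axes, in that order (R = Rz(yaw) Ry(pitch) Rx(roll)).
In Python, from cell import env gives the robot as it stands. The module is installed in compiled form; this text tells all that it offers.
- The arm moves only by the tool send_rows, never from a script. Its arguments are lists of equal length, an entry for each row: "xyz": the shift along the tool's x, y, z in m, a list of three; "rotation": the turn, a rotation vector about the tool's x, y, z in rad, a list of three; "jaw": the opening, from 0 (shut) to 1 (fully open). A call has 1 to 20 rows; each row shifts and turns the commanded pose from where the row before left it, along the tool's axes as they then stand; what a row does not reach is not made up. A row lasts 1/10 s, in which the tool goes at most 50 mm and 8.59 degrees, less where a joint would pass 70% of its speed; a pose out of reach is approached as far as the arm can. A call is refused whole if a number of a shift passes 0.05 or a number of a turn 0.15, either way. A call with a gripper value outside its range is refused whole. The fingers move at their own pace and stop on an object; "newtons" is the grip in N (left out, the last holds). Time passes only in rows, so rows that do not move let the fingers close. It gives the time, the measured TCP pose, the force, the opening and the grip force at its end, in the units of the state.
- env.get_obs(): the state, without advancing time (a new reading comes with each control period).
- env.read_camera(name): name is "scene" or "side" or "wrist"; returns a dict with "image" (480x640x3 uint8, blue, green, red), "fx", "fy", "cx", "cy" (pixels), "R" (3x3) and "t" (3): a world point X has camera coordinates R X + t. Camera axes: x right, y down, z forward; pixel columns grow to the right and rows downward; lengths in m; the calibration is good to about 2 mm. A picture is of the moment at which its call begins. There is no depth.
- env.sign_off(): hands the job in; it is judged then, once.
The state is a dict: "time_s": time; "qpos": joint angles; "joint_velocities": joint speeds; "effort": joint torques, N m; "tool_pos": TCP position; "tool_rot": TCP orientation; "force": force on the tool from outside, world axes, zero at the start; "wrist_torque": the same for the moment, N m; "grip_width": finger opening in m; "grasp_force": force on a finger pad.
Only numpy, scipy, OpenCV 4.12 (cv2) and the standard library are available. Lean on these libraries where they do the work, as an engineer would, in place of code of your own. Each camera call takes 0.05 s, during which the arm holds its last target. There are 200 camera calls.

## Working session

There is one attempt and no reset: what is moved stays moved. The work goes in short steps, Python scripts to look and compute and a tool call to move; the robot and the scene stay as the last step left them, time stands still between calls to the robot, and variables do not carry over. Pictures are saved under pics/ and viewed, at most 10 in all, crops included, and the job is handed in when it is done.

Besides the shell and the picture viewer there is one more tool, called after "Request:" as name(argument=value, ...), one argument or row to a line, values as JSON. send_rows: Moves the arm, as the interface text tells. Its arguments: {"type":"object","properties":{"xyz":{"type":"array"},"rotation":{"type":"array"},"jaw":{"type":"array"},"newtons":{"type":"number"}},"required":["xyz","rotation","jaw"]}

```bash
mkdir -p pics; ls
cat > h.py <<'E'
import numpy as np, cv2
from scipy.spatial.transform import Rotation as Ro
from cell import env
def cam(n):
    c=env.read_camera(n); c['R']=np.array(c['R']);c['t']=np.array(c['t']); return c
def ray(c,u,v):
    d=c['R'].T@np.array([(u-c['cx'])/c['fx'],(v-c['cy'])/c['fy'],1]); return -c['R'].T@c['t'],d/np.linalg.norm(d)
def onz(c,u,v,z):
    o,d=ray(c,u,v); return o+d*(z-o[2])/d[2]
def tri(c1,p1,c2,p2):
    A=[];b=[]
    for c,p in((c1,p1),(c2,p2)):
        o,d=ray(c,*p);P=np.eye(3)-np.outer(d,d);A.append(P);b.append(P@o)
    x=np.linalg.lstsq(np.vstack(A),np.hstack(b),rcond=None)[0]
    return x,[np.linalg.norm(A[i]@x-b[i]) for i in(0,1)]
def proj(c,X):
    q=c['R']@np.array(X)+c['t']; return np.array([c['fx']*q[0]/q[2]+c['cx'],c['fy']*q[1]/q[2]+c['cy']])
E
python3 - <<'E'
from h import *
print(env.get_obs())
for n in('scene','side','wrist'):
    c=cam(n); cv2.imwrite(f'pics/{n}0.png',c['image']); print(n,c['fx'],-c['R'].T@c['t'],c['R'][2])
E
```

```text
pics
{'time_s': 0.0, 'qpos': array([-71.78605546,  18.44088775,  -4.01508054,  83.17565296,
         1.29246044,  78.53919238,  -3.25911374]), 'joint_velocities': array([ 0.04045332, -0.0622798 ,  0.09507904,  0.01842062,  0.0020544 ,
        0.12239562, -0.03414777]), 'effort': array([ 3.58279021e-04, -4.91298687e+01, -4.03822605e-01, -3.12518513e+01,
       -6.39984920e-02,  4.37914033e-02,  1.79502413e-04]), 'tool_pos': array([0.19441002, 0.62003568, 0.40363378]), 'tool_rot': array([-1.79889366e+02,  3.34306728e-03,  1.62595776e+02]), 'force': array([ 1.07883893, -0.18874007, -0.34580746]), 'wrist_torque': array([-0.02791881,  0.00379134,  0.03273557]), 'grasp_force': 0.0, 'grip_width': 0.087094515827664}
scene 553.5090174086283 [-0.0629843   0.51556104  0.61528335] [ 0.64861309 -0.54076404 -0.53560743]
side 566.1402936492344 [0.51396748 0.84807878 0.61250193] [ 0.06066828 -0.85292673 -0.51849334]
wrist 333.39011639968555 [0.1257928  0.64198099 0.38358102] [ 0.24916824 -0.07919312 -0.96521689]
```

View pics/scene0.png

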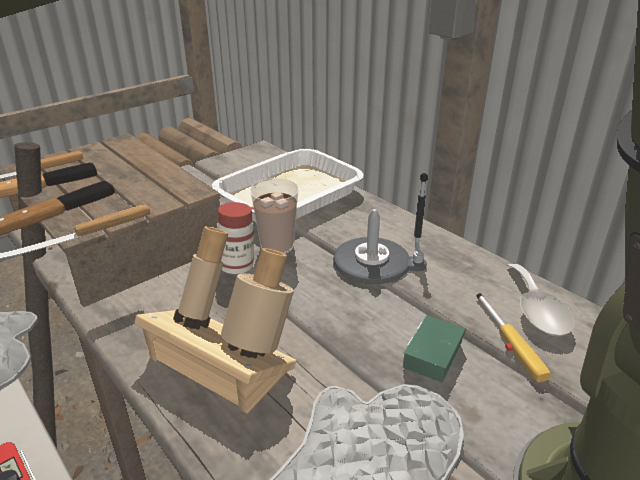

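View pics/side0.png

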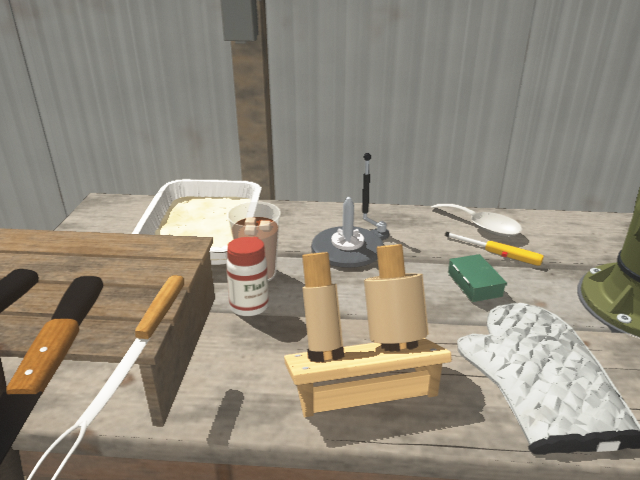

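The scene view shows the rack, with the full roll at about (255,310) and the used roll at (200,280). The stand's spindle is at (374,235) and the tension rod at (421,210). In the side view the full roll is at (395,300), the spindle at (348,220) and the rod at (366,185). I'll crop for precise points.

Run:
```python
import cv2,numpy as np
a=cv2.imread('pics/scene0.png');b=cv2.imread('pics/side0.png')
def crop(im,x,y,w,h,s):
    o=cv2.resize(im[y:y+h,x:x+w],None,fx=s,fy=s,interpolation=cv2.INTER_CUBIC)
    for k in range(0,w,20):
        cv2.putText(o,str(x+k),(k*s,8),0,.3,(0,0,255),1);cv2.line(o,(k*s,10),(k*s,14),(0,0,255),1)
    for k in range(0,h,20):
        cv2.putText(o,str(y+k),(0,k*s),0,.3,(0,0,255),1);cv2.line(o,(0,k*s),(6,k*s),(0,0,255),1)
    return o
p=crop(a,200,235,120,140,4);q=crop(b,290,235,160,140,4)
q=q[:,:]; cv2.imwrite('pics/c1.png',np.hstack([p[:, :],q])[:, :1120][:, 0:0+1120] if 0 else np.hstack([crop(a,210,240,90,140,4),crop(b,355,235,100,140,4)]))
cv2.imwrite('pics/c2.png',np.hstack([crop(a,325,165,110,125,4)[:,:],crop(b,300,145,90,125,4)]))
```

```text
(no output)
```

View pics/c1.png

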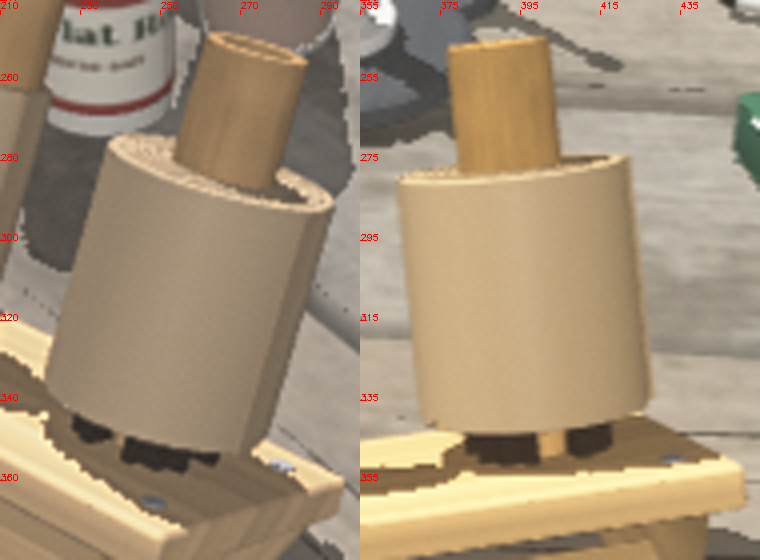

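View pics/c2.png

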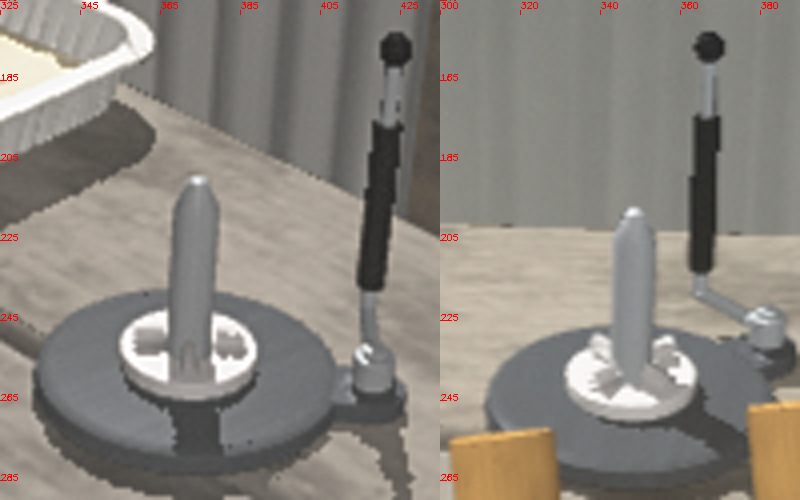

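Both full roll's core top and the stand details are clear in the crops. In the scene view the core top is at (274,252), the paper top edge at (265,283) and the paper bottom at (247,344). The matching side points are (389.5,246), (394,277) and (399,338). The spindle tip is at (374.5,210) in the scene view and (348,198) in the side view. The rod's ball is at (424,177) and (367,156.5).

Run:
```python
from h import *
np.set_printoptions(precision=4,suppress=True)
s=cam('scene');d=cam('side')
P={}
for n,a,b in [('coretop',(274.4,252.5),(389.5,245.6)),('papertop',(265,283.4),(393.75,276.9)),('paperbot',(247.2,344.4),(398.9,338.3)),
 ('tip',(374.5,209.5),(348.25,197.5)),('ball',(424,177),(367.25,156.5)),('slv',(421.5,195.5),(366.75,174.25)),('piv',(418,253),(382,223.75)),
 ('hubc',(372.2,251),(347.8,240))]:
    X,r=tri(s,a,d,b);P[n]=X;print(n,X,np.array(r))
for n,z,a,b in [('tip',.116,(374.5,209.5),(348.25,197.5)),('ball',.164,(424,177),(367.25,156.5)),('slv',.126,(421.5,195.5),(366.75,174.25)),('piv',.036,(418,253),(382,223.75))]:
    print(n,onz(s,*a,z)[:2],onz(d,*b,z)[:2])
ax=P['coretop']-P['paperbot'];print(np.linalg.norm(ax),ax/np.linalg.norm(ax),np.degrees(np.arccos(ax[2]/np.linalg.norm(ax))))
# used roll coretop, cup, shaker (rough)
print('used top',tri(s,(214,231),d,(317,254)))
print('shaker top c',onz(s,235.5,212,.12),onz(d,246,246,.12));print('cup',onz(s,275,187,.132),onz(d,255,213,.132))
# notch seen in side at u~402.5,v~346 ; ribs in side crop
print('notch',onz(d,402.8,347,P['paperbot'][2]-.007*.87))
for uv in [(340.25,231),(355.75,231),(341,241),(356,241)]: print('rib side',onz(d,*uv,.0345))
for uv in [(362,250.5),(383,250.5)]: print('rib scene',onz(s,*uv,.0345))
```

```text
coretop [0.4723 0.138  0.1774] [0.0006 0.0006]
papertop [0.4644 0.1629 0.1394] [0.0006 0.0006]
paperbot [0.4524 0.208  0.0605] [0.002 0.002]
tip [ 0.5428 -0.1409  0.1132] [0.0001 0.0001]
ball [ 0.509  -0.2322  0.1622] [0. 0.]
slv [ 0.5085 -0.2302  0.1241] [0.0004 0.0004]
piv [ 0.4723 -0.1914  0.0298] [0.0004 0.0004]
hubc [ 0.542  -0.1401  0.0196] [0.0021 0.0021]
tip [ 0.5393 -0.137 ] [ 0.5427 -0.1357]
ball [ 0.5066 -0.2291] [ 0.509  -0.2279]
slv [ 0.5068 -0.228 ] [ 0.5084 -0.225 ]
piv [ 0.4671 -0.1845] [ 0.4727 -0.1796]
0.13772318254503726 [ 0.1444 -0.5085  0.8489] 31.908698814984966
used top (array([0.5756, 0.1737, 0.1799]), [np.float64(0.0008837662753825521), np.float64(0.0008837662753826546)])
shaker top c [0.6928 0.0636 0.12  ] [0.7038 0.0632 0.12  ]
cup [ 0.7055 -0.0359  0.132 ] [ 0.705  -0.0295  0.132 ]
notch [0.4474 0.2168 0.0544]
rib side [ 0.5574 -0.1455  0.0345]
rib side [ 0.526  -0.148   0.0345]
rib side [ 0.5539 -0.1064  0.0345]
rib side [ 0.5244 -0.1088  0.0345]
rib scene [ 0.543  -0.1133  0.0345]
rib scene [ 0.5171 -0.1431  0.0345]
```

```bash
cat >> h.py <<'E'
def pose():
    o=env.get_obs(); return np.array(o['tool_pos']),Ro.from_euler('xyz',o['tool_rot'],degrees=True)
def go(p=None,R=None,frm=None):
    "shift (in the present tool axes) and turn still needed"
    p0,R0=frm or pose(); R=R or R0; p=p0 if p is None else np.array(p)
    print('shift',R0.inv().apply(p-p0).round(4),'|',np.linalg.norm(p-p0).round(4),'turn',(R0.inv()*R).as_rotvec().round(4),np.linalg.norm((R0.inv()*R).as_rotvec()).round(3))
def Rzy(z,y):
    z=np.array(z)/np.linalg.norm(z);y=np.array(y)-np.dot(y,z)*z;y/=np.linalg.norm(y)
    return Ro.from_matrix(np.c_[np.cross(y,z),y,z])
ax=np.array([.1635,-.4725,.866]); ry=np.array([.945,.327,0])
Rg=Rzy(-ax,ry)
def st():
    o=env.get_obs(); print({k:np.round(o[k],3) for k in('time_s','qpos','tool_pos','tool_rot','force','wrist_torque','grasp_force','grip_width')})
E
python3 - <<'E'
from h import *
p,R=pose(); T=np.array([.507,.038,.40]); go(T); go(None,Rg); print(Rg.as_euler('xyz',degrees=True))
E
```

```text
shift [-0.4724 -0.462   0.0047] | 0.6608 turn [0. 0. 0.] 0.0
shift [0. 0. 0.] | 0.0 turn [-0.245   0.4851  0.9116] 1.061
[180.         -30.00015714 109.08724451]
```

Request:
send_rows(
  xyz=[
    [-0.0295,-0.0288,0],
    [-0.0295,-0.0288,0],
    [-0.0295,-0.0288,0],
    [-0.0295,-0.0288,0],
    [-0.0295,-0.0288,0],
    [-0.0295,-0.0288,0],
    [-0.0295,-0.0288,0],
    [-0.0295,-0.0288,0],
    [-0.0295,-0.0288,0],
    [-0.0295,-0.0288,0],
    [-0.0295,-0.0288,0],
    [-0.0295,-0.0288,0],
    [-0.0295,-0.0288,0],
    [-0.0295,-0.0288,0],
    [-0.0295,-0.0288,0],
    [-0.0295,-0.0288,0],
  ],
  rotation=[
    [0,0,0],
    [0,0,0],
    [0,0,0],
    [0,0,0],
    [0,0,0],
    [0,0,0],
    [0,0,0],
    [0,0,0],
    [0,0,0],
    [0,0,0],
    [0,0,0],
    [0,0,0],
    [0,0,0],
    [0,0,0],
    [0,0,0],
    [0,0,0],
  ],
  jaw=[1,1,1,1,1,1,1,1,1,1,1,1,1,1,1,1],
)

```text
time_s: 1.85
tool_pos: [0.5074, 0.0377, 0.405]
tool_rot: [180.0, 0.0, 162.6]
force: [-0.6, 0.5, -0.1]
grip_width: 0.0868
grasp_force: 0.0
```

Request:
send_rows(
  xyz=[
    [0,0,0],
    [0,0,0],
    [0,0,0],
    [0,0,0],
    [0,0,0],
    [0,0,0],
    [0,0,0],
    [0,0,0],
    [0,0,0],
    [0,0,0],
    [0,0,0],
  ],
  rotation=[
    [-0.0272,0.0539,0.1013],
    [-0.0272,0.0539,0.1013],
    [-0.0272,0.0539,0.1013],
    [-0.0272,0.0539,0.1013],
    [-0.0272,0.0539,0.1013],
    [-0.0272,0.0539,0.1013],
    [-0.0272,0.0539,0.1013],
    [-0.0272,0.0539,0.1013],
    [-0.0272,0.0539,0.1013],
    [0,0,0],
    [0,0,0],
  ],
  jaw=[1,1,1,1,1,1,1,1,1,1,1],
)

```text
time_s: 2.95
tool_pos: [0.507, 0.0392, 0.4047]
tool_rot: [179.9, -30.0, 109.2]
force: [0.2, 1.2, -0.2]
grip_width: 0.0871
grasp_force: 0.0
```

Run:
```python
from h import *
st()
# grasp point estimates & targets
top=np.array([.4723,.138,.1795]); g=top-.022*ax
go(g+(.164+.07)*ax,Rg); go(g+.164*ax,Rg)
c=cam('wrist'); im=c['image'].copy()
print(-c['R'].T@c['t'],c['R'][2])
for k,P in enumerate([top,top-.046*ax,top-.136*ax]):
    q=proj(c,P); print(q); cv2.drawMarker(im,tuple(int(v) for v in q),(0,0,255),0,10)
cv2.imwrite('pics/w1.png',im)
```

```text
{'time_s': np.float64(2.95), 'qpos': array([-30.337,   5.97 ,  35.177, 102.023, -30.573,  87.095,  29.713]), 'tool_pos': array([0.507, 0.039, 0.405]), 'tool_rot': array([179.94 , -29.96 , 109.237]), 'force': array([ 0.216,  1.235, -0.152]), 'wrist_torque': array([-0.649, -0.149,  0.015]), 'grasp_force': np.float64(0.0), 'grip_width': np.float64(0.087)}
shift [-0.0219 -0.0005  0.0354] | 0.0416 turn [-0.0003  0.0007  0.0023] 0.002
shift [-0.0218 -0.0005  0.1054] | 0.1077 turn [-0.0003  0.0007  0.0023] 0.002
[0.48290396 0.10772465 0.42291016] [-0.08383485  0.241504   -0.96677171]
[318.50414937 281.85051889]
[318.59276873 261.30709588]
[318.70543393 235.18945544]
```

View pics/w1.png

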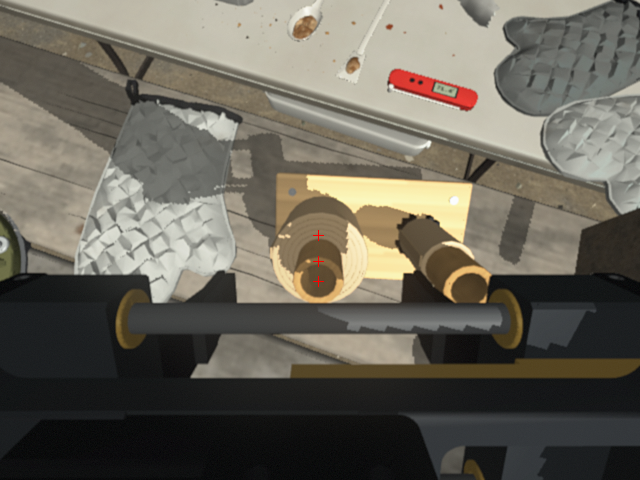

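The wrist view shows the full roll's core rim centred at about (319,280), matching the predicted (318.5,282). The used roll's rim is at (465,283), clear of the fingers. I'll approach now.

Request:
send_rows(
  xyz=[
    [-0.011,0,0.01],
    [-0.011,-0.0005,0.0254],
    [0,0,0.02],
    [0,0,0.02],
    [0,0,0.015],
    [0,0,0.01],
    [0,0,0.005],
    [0,0,0],
    [0,0,0],
  ],
  rotation=[
    [0,0,0],
    [0,0,0],
    [0,0,0],
    [0,0,0],
    [0,0,0],
    [0,0,0],
    [0,0,0],
    [0,0,0],
    [0,0,0],
  ],
  jaw=[1,1,1,1,1,1,1,1,1],
)

```text
time_s: 3.9
tool_pos: [0.4959, 0.0707, 0.3031]
tool_rot: [179.9, -30.0, 109.1]
force: [-0.3, -0.3, -0.3]
grip_width: 0.0873
grasp_force: 0.0
```

Request:
send_rows(
  xyz=[
    [0,0,0],
    [0,0,0],
    [0,0,0],
    [0,0,0],
    [0,0,0],
    [0,0,0],
    [0,0,0],
    [0,0,0],
  ],
  rotation=[
    [0,0,0],
    [0,0,0],
    [0,0,0],
    [0,0,0],
    [0,0,0],
    [0,0,0],
    [0,0,0],
    [0,0,0],
  ],
  jaw=[0.6,0.5,0.4,0.3,0.3,0.3,0.3,0.3],
  newtons=40,
)

```text
time_s: 4.7
tool_pos: [0.4956, 0.0712, 0.3025]
tool_rot: [180.0, -30.1, 109.1]
force: [0.9, 0.7, -0.2]
grip_width: 0.0361
grasp_force: 39.7
```

Run:
```python
from h import *
st()
a=cam('scene')['image'];b=cam('side')['image']
cv2.imwrite('pics/g1.png',np.hstack([cv2.resize(a[150:450,130:430],(400,400)),cv2.resize(b[130:430,230:530],(400,400))]))
```

```text
{'time_s': np.float64(4.7), 'qpos': array([-31.52 ,  10.102,  33.437, 110.465, -34.553,  76.057,  34.211]), 'tool_pos': array([0.496, 0.071, 0.303]), 'tool_rot': array([179.959, -30.053, 109.108]), 'force': array([ 0.878,  0.698, -0.24 ]), 'wrist_torque': array([-0.482, -0.326, -0.097]), 'grasp_force': np.float64(39.704), 'grip_width': np.float64(0.036)}
```

View pics/g1.png

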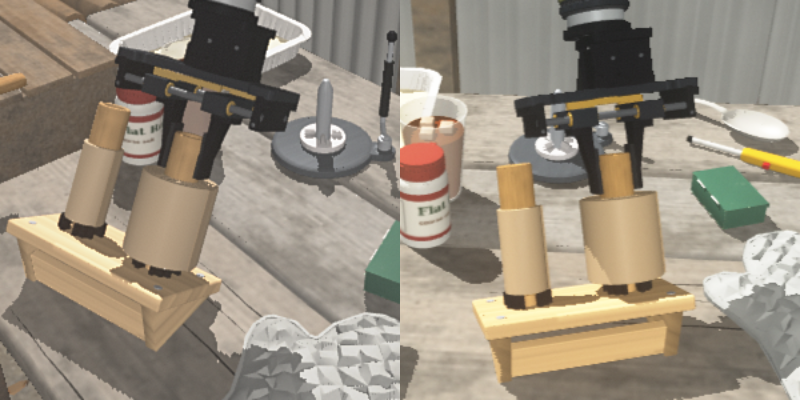

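The picture shows the core held between the fingers, and the used roll is untouched. Next I'll lift along the peg.

Request:
send_rows(
  xyz=[
    [0,0,-0.004],
    [0,0,-0.006],
    [0,0,-0.008],
    [0,0,-0.008],
    [0,0,-0.008],
    [0,0,-0.008],
    [0,0,-0.008],
    [0,0,-0.008],
    [0,0,-0.008],
    [0,0,-0.008],
    [0,0,-0.008],
    [0,0,-0.008],
    [0,0,0],
  ],
  rotation=[
    [0,0,0],
    [0,0,0],
    [0,0,0],
    [0,0,0],
    [0,0,0],
    [0,0,0],
    [0,0,0],
    [0,0,0],
    [0,0,0],
    [0,0,0],
    [0,0,0],
    [0,0,0],
    [0,0,0],
  ],
  jaw=[0.3,0.3,0.3,0.3,0.3,0.3,0.3,0.3,0.3,0.3,0.3,0.3,0.3],
)

```text
time_s: 6.1
tool_pos: [0.5108, 0.0277, 0.3816]
tool_rot: [179.9, -30.0, 109.1]
force: [0.6, -0.5, -3.5]
grip_width: 0.0365
grasp_force: 39.4
```

Run:
```python
from h import *
st()
p,R=pose()
yaw=58.3
Rd=Ro.from_euler('xyz',[180,0,yaw],degrees=True)
go(None,Rd)
S=np.array([.542,-.1385]); 
print(p+R.apply([0,0,.292]),'foot')
# foot underside = 128+164 mm ahead of TCP ; spindle tip .116 -> TCP z for 30 mm clearance: .438
T=np.array([S[0],S[1],.45])
go(T,Rd); go(T,Rd,frm=(p,Rd))
b=cam('side')['image'];a=cam('scene')['image']
cv2.imwrite('pics/side_l.png',b);cv2.imwrite('pics/scene_l.png',a)
```

```text
{'time_s': np.float64(6.1), 'qpos': array([-29.203,   7.772,  35.809, 103.167, -31.404,  85.664,  32.633]), 'tool_pos': array([0.511, 0.028, 0.382]), 'tool_rot': array([179.858, -29.994, 109.095]), 'force': array([ 0.616, -0.476, -3.455]), 'wrist_torque': array([-1.113, -0.34 , -0.021]), 'grasp_force': np.float64(39.43), 'grip_width': np.float64(0.036)}
shift [0. 0. 0.] | 0.0 turn [-0.2296 -0.4895  0.865 ] 1.02
[0.4636867  0.16585164 0.12868454] foot
shift [-0.1106 -0.0245 -0.1429] | 0.1824 turn [-0.2296 -0.4895  0.865 ] 1.02
shift [-0.125   0.1139 -0.0684] | 0.1824 turn [0. 0. 0.] 0.0
```

Request:
send_rows(
  xyz=[
    [-0.0092,-0.002,-0.012],
    [-0.0158,-0.0035,-0.0204],
    [-0.0158,-0.0035,-0.0204],
    [-0.0158,-0.0035,-0.0204],
    [-0.0158,-0.0035,-0.0204],
    [-0.0158,-0.0035,-0.0204],
    [-0.0158,-0.0035,-0.0204],
    [-0.007,-0.001,-0.0085],
    [0,0,0],
  ],
  rotation=[
    [0,0,0],
    [0,0,0],
    [0,0,0],
    [0,0,0],
    [0,0,0],
    [0,0,0],
    [0,0,0],
    [0,0,0],
    [0,0,0],
  ],
  jaw=[0.3,0.3,0.3,0.3,0.3,0.3,0.3,0.3,0.3],
)

```text
time_s: 7.1
tool_pos: [0.5424, -0.1398, 0.4488]
tool_rot: [180.0, -29.9, 108.9]
force: [0.4, 0.1, -3.9]
grip_width: 0.0361
grasp_force: 39.6
```

Request:
send_rows(
  xyz=[
    [0,0,0],
    [0,0,0],
    [0,0,0],
    [0,0,0],
    [0,0,0],
    [0,0,0],
    [0,0,0],
    [0,0,0],
    [0,0,0],
    [0,0,0],
    [0,0,0],
    [0,0,0],
  ],
  rotation=[
    [-0.0128,-0.0272,0.048],
    [-0.023,-0.049,0.0865],
    [-0.023,-0.049,0.0865],
    [-0.023,-0.049,0.0865],
    [-0.023,-0.049,0.0865],
    [-0.023,-0.049,0.0865],
    [-0.023,-0.049,0.0865],
    [-0.023,-0.049,0.0865],
    [-0.023,-0.049,0.0865],
    [-0.023,-0.049,0.0865],
    [-0.0098,-0.0213,0.0385],
    [0,0,0],
  ],
  jaw=[0.3,0.3,0.3,0.3,0.3,0.3,0.3,0.3,0.3,0.3,0.3,0.3],
)

```text
time_s: 8.3
tool_pos: [0.5421, -0.1354, 0.4477]
tool_rot: [-179.7, -0.0, 58.5]
force: [0.1, 1.1, -4.2]
grip_width: 0.0359
grasp_force: 39.6
```

Run:
```python
from h import *
st()
Rd=Ro.from_euler('xyz',[180,0,58.3],degrees=True); go([.542,-.1385,.45],Rd)
def crop(im,x,y,w,h,s):
    x=max(x,0);o=cv2.resize(im[y:y+h,x:x+w],None,fx=s,fy=s,interpolation=cv2.INTER_CUBIC)
    for k in range(0,w,20): cv2.putText(o,str(x+k),(int(k*s),8),0,.3,(0,0,255),1)
    for k in range(0,h,20): cv2.putText(o,str(y+k),(0,int(k*s)),0,.3,(0,0,255),1)
    return o
s=cam('scene')
d=cam('side')
cv2.imwrite('pics/h1.png',np.hstack([crop(s['image'],310,60,130,195,3),crop(d['image'],285,60,130,195,3)]))
```

```text
{'time_s': np.float64(8.3), 'qpos': array([-33.078,   7.633,  49.194,  94.011,  -5.941,  81.285, -14.659]), 'tool_pos': array([ 0.542, -0.135,  0.448]), 'tool_rot': array([-1.79728e+02, -3.10000e-02,  5.85480e+01]), 'force': array([ 0.082,  1.067, -4.152]), 'wrist_torque': array([-0.048,  0.032,  0.011]), 'grasp_force': np.float64(39.599), 'grip_width': np.float64(0.036)}
shift [-0.0027  0.0015 -0.0023] | 0.0038 turn [-0.0047 -0.0005  0.0043] 0.006
```

View pics/h1.png

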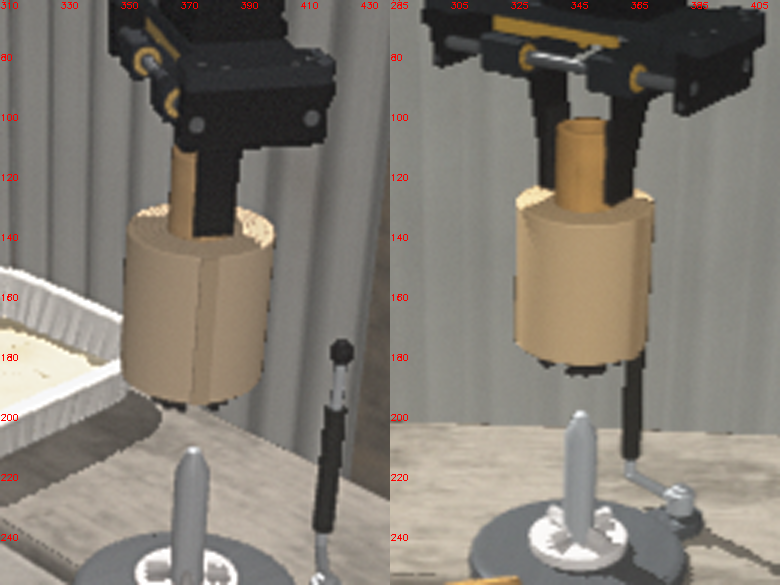

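The roll hangs upright over the spindle, with the side column mid at about 349 for both. One post faces the side camera and two ribs straddle that view, so the notches are near the ribs. I'll measure roll axis against spindle axis from the edges.

```bash
cat > ax.py <<'E'
from h import *
from scipy.optimize import least_squares
def mids(im,rows,wl,wr):
    g=np.abs(cv2.Sobel(cv2.GaussianBlur(im,(0,0),.8).astype(np.float32),cv2.CV_32F,1,0,ksize=3)).sum(2); out=[]
    for v in rows:
        e=[]
        for a,b in(wl,wr):
            w=g[v,a:b];k=int(w.argmax());k0=max(k-2,0);ww=w[k0:k+3];e.append(a+k0+(ww*np.arange(len(ww))).sum()/ww.sum())
        out.append((sum(e)/2,v,e[1]-e[0]))
    return np.array(out)
def fit(obs,tilt,x0):
    def res(q):
        r=[]
        for c,m in obs:
            zs=np.linspace(-.05,.5,120); S=np.array([q[0]+0*zs,q[1]+0*zs,zs])
            if tilt: S[0]+=q[2]*(zs-.2);S[1]+=q[3]*(zs-.2)
            q3=(c['R']@S).T+c['t'];u=c['fx']*q3[:,0]/q3[:,2]+c['cx'];v=c['fy']*q3[:,1]/q3[:,2]+c['cy']
            r+=list(np.interp(m[:,1],v[::-1],u[::-1])-m[:,0])
        return np.array(r)
    s=least_squares(res,x0+[0,0]*tilt,loss='soft_l1',f_scale=.5); return s.x,np.abs(s.fun).mean()
E
python3 - <<'E'
from ax import *
np.set_printoptions(precision=4,suppress=True)
s=cam('scene');d=cam('side')
a=mids(s['image'],range(220,242,3),(364,374),(374,383)); b=mids(d['image'],range(208,226,3),(338,348),(349,360))
A=mids(s['image'],range(142,182,4),(342,362),(390,406)); B=mids(d['image'],range(130,172,4),(318,335),(362,382))
print(a.round(1).tolist(),b.round(1).tolist(),A.round(1).tolist(),B.round(1).tolist(),sep='\n')
print(fit([(s,a),(d,b)],0,[.54,-.14])); print(fit([(s,A),(d,B)],1,[.54,-.14])); print(pose()[0])
E
```

```text
[[373.3, 220.0, 11.9], [373.2, 223.0, 12.2], [373.0, 226.0, 12.2], [373.0, 229.0, 12.1], [372.8, 232.0, 12.0], [372.7, 235.0, 11.8], [374.1, 238.0, 10.0], [371.1, 241.0, 9.7]]
[[348.6, 208.0, 10.8], [348.5, 211.0, 10.7], [348.5, 214.0, 11.1], [348.3, 217.0, 11.0], [348.3, 220.0, 11.2], [347.9, 223.0, 10.7]]
[[375.0, 142.0, 48.2], [376.3, 146.0, 51.0], [376.3, 150.0, 50.9], [375.6, 154.0, 50.4], [375.6, 158.0, 50.7], [372.8, 162.0, 55.8], [375.3, 166.0, 49.2], [375.1, 170.0, 49.7], [374.3, 174.0, 49.1], [374.7, 178.0, 49.8]]
[[350.9, 130.0, 43.9], [350.1, 134.0, 45.7], [349.8, 138.0, 45.9], [349.3, 142.0, 45.0], [349.4, 146.0, 45.0], [349.3, 150.0, 45.3], [349.2, 154.0, 45.3], [348.7, 158.0, 44.2], [348.6, 162.0, 44.7], [348.6, 166.0, 44.8], [348.5, 170.0, 44.8]]
(array([ 0.5417, -0.1385]), np.float64(0.26723145926459324))
(array([ 0.5434, -0.1365, -0.0241,  0.0448]), np.float64(0.35248162030764735))
[ 0.5422 -0.1373  0.4483]
```

Request:
send_rows(
  xyz=[
    [-0.0019,-0.0008,0.005],
    [0,0,0.01],
    [0,0,0.01],
    [0,0,0.01],
    [0,0,0.01],
    [0,0,0.01],
    [0,0,0.008],
    [0,0,0.004],
    [0,0,0],
    [0,0,0],
  ],
  rotation=[
    [-0.0047,0,0.004],
    [0,0,0],
    [0,0,0],
    [0,0,0],
    [0,0,0],
    [0,0,0],
    [0,0,0],
    [0,0,0],
    [0,0,0],
    [0,0,0],
  ],
  jaw=[0.3,0.3,0.3,0.3,0.3,0.3,0.3,0.3,0.3,0.3],
)

```text
time_s: 9.5
tool_pos: [0.541, -0.1392, 0.3818]
tool_rot: [179.8, 0.0, 58.1]
force: [-0.2, 0.4, -5.2]
grip_width: 0.0362
grasp_force: 39.6
```

Run:
```python
from ax import *
st(); s=cam('scene');d=cam('side')
def crop(im,x,y,w,h,f): return cv2.resize(im[y:y+h,x:x+w],None,fx=f,fy=f,interpolation=cv2.INTER_CUBIC)
cv2.imwrite('pics/i1.png',np.hstack([crop(s['image'],325,120,100,160,3.7),crop(d['image'],300,120,100,160,3.7)]))
```

```text
{'time_s': np.float64(9.5), 'qpos': array([-32.08 ,   9.979,  49.039,  99.78 ,  -7.748,  73.593, -13.17 ]), 'tool_pos': array([ 0.541, -0.139,  0.382]), 'tool_rot': array([1.79794e+02, 3.50000e-02, 5.81280e+01]), 'force': array([-0.188,  0.353, -5.208]), 'wrist_torque': array([-0.114,  0.095, -0.007]), 'grasp_force': np.float64(39.598), 'grip_width': np.float64(0.036)}
```

View pics/i1.png

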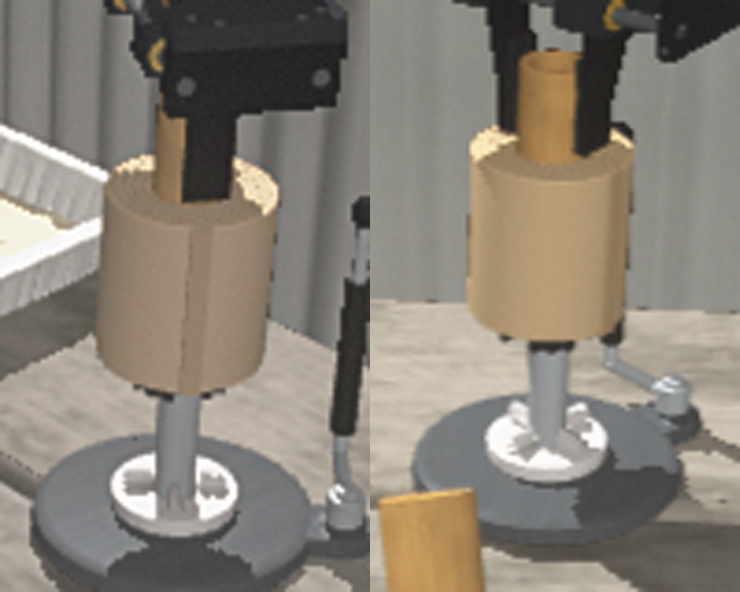

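The spindle tip is inside the bore in both views. The posts look about 6° counter-clockwise of aligned, with the gap at crop x≈190 against the rib at 176. I'll turn +0.1 rad about tool z and lower to just above the ribs.

Request:
send_rows(
  xyz=[
    [0,0,0.005],
    [0,0,0.006],
    [0,0,0.006],
    [0,0,0.006],
    [0,0,0.006],
    [0,0,0.006],
    [0,0,0.006],
    [0,0,0.004],
    [0,0,0.003],
    [0,0,0],
    [0,0,0],
  ],
  rotation=[
    [0,0,0.02],
    [0,0,0.02],
    [0,0,0.02],
    [0,0,0.02],
    [0,0,0.02],
    [0,0,0],
    [0,0,0],
    [0,0,0],
    [0,0,0],
    [0,0,0],
    [0,0,0],
  ],
  jaw=[0.3,0.3,0.3,0.3,0.3,0.3,0.3,0.3,0.3,0.3,0.3],
)

```text
time_s: 10.7
tool_pos: [0.541, -0.1393, 0.3337]
tool_rot: [179.8, 0.0, 52.4]
force: [-0.1, -0.5, -3.7]
grip_width: 0.0361
grasp_force: 39.6
```

```bash
python3 -c "
from h import *
st()"
```

```text
{'time_s': np.float64(10.7), 'qpos': array([-31.493,  12.89 ,  49.184, 103.206, -10.368,  68.432, -16.818]), 'tool_pos': array([ 0.541, -0.139,  0.334]), 'tool_rot': array([1.79804e+02, 1.70000e-02, 5.23990e+01]), 'force': array([-0.064, -0.534, -3.698]), 'wrist_torque': array([-0.084,  0.061,  0.008]), 'grasp_force': np.float64(39.598), 'grip_width': np.float64(0.036)}
```

Request:
send_rows(
  xyz=[
    [0,0,0.0015],
    [0,0,0.0015],
    [0,0,0.0015],
    [0,0,0.0015],
    [0,0,0.0015],
    [0,0,0],
  ],
  rotation=[
    [0,0,0],
    [0,0,0],
    [0,0,0],
    [0,0,0],
    [0,0,0],
    [0,0,0],
  ],
  jaw=[0.3,0.3,0.3,0.3,0.3,0.3],
)

```text
time_s: 11.3
tool_pos: [0.5409, -0.1392, 0.3258]
tool_rot: [179.8, 0.0, 52.4]
force: [-0.8, 0.0, -4.2]
grip_width: 0.0361
grasp_force: 39.6
```

Request:
send_rows(
  xyz=[
    [0,0,0.001],
    [0,0,0.001],
    [0,0,0.001],
    [0,0,0],
  ],
  rotation=[
    [0,0,0],
    [0,0,0],
    [0,0,0],
    [0,0,0],
  ],
  jaw=[0.3,0.3,0.3,0.3],
)

```text
time_s: 11.7
tool_pos: [0.5409, -0.1392, 0.3229]
tool_rot: [179.8, 0.0, 52.4]
force: [-0.4, 0.7, -4.0]
grip_width: 0.0363
grasp_force: 39.6
```

Request:
send_rows(
  xyz=[
    [0,0,0.001],
    [0,0,0.001],
    [0,0,0.001],
    [0,0,0],
  ],
  rotation=[
    [0,0,0],
    [0,0,0],
    [0,0,0],
    [0,0,0],
  ],
  jaw=[0.3,0.3,0.3,0.3],
)

```text
time_s: 12.1
tool_pos: [0.5407, -0.1391, 0.3198]
tool_rot: [179.9, 0.0, 52.4]
force: [-1.6, 0.9, -3.0]
grip_width: 0.0365
grasp_force: 39.6
```

Request:
send_rows(
  xyz=[
    [0,0,0.001],
    [0,0,0.001],
    [0,0,0],
  ],
  rotation=[
    [0,0,0],
    [0,0,0],
    [0,0,0],
  ],
  jaw=[0.3,0.3,0.3],
)

```text
time_s: 12.4
tool_pos: [0.5408, -0.1392, 0.3178]
tool_rot: [179.9, 0.0, 52.4]
force: [-1.7, 1.3, -3.9]
grip_width: 0.0364
grasp_force: 39.6
```

Request:
send_rows(
  xyz=[
    [0,0,0.001],
    [0,0,0.0005],
    [0,0,0],
  ],
  rotation=[
    [0,0,0],
    [0,0,0],
    [0,0,0],
  ],
  jaw=[0.3,0.3,0.3],
)

```text
time_s: 12.7
tool_pos: [0.5408, -0.1392, 0.3164]
tool_rot: [179.9, 0.0, 52.4]
force: [-2.2, 1.9, -3.0]
grip_width: 0.0358
grasp_force: 39.6
```

Request:
send_rows(
  xyz=[
    [0,0,0.0005],
    [0,0,0.0005],
    [0,0,0],
  ],
  rotation=[
    [0,0,0],
    [0,0,0],
    [0,0,0],
  ],
  jaw=[0.3,0.3,0.3],
)

```text
time_s: 13.0
tool_pos: [0.541, -0.1394, 0.3162]
tool_rot: [179.8, -0.0, 52.4]
force: [-4.4, 2.5, 4.8]
grip_width: 0.0359
grasp_force: 39.7
```

Request:
send_rows(
  xyz=[
    [0,0,0],
    [0,0,0],
    [0,0,0],
    [0,0,0],
    [0,0,0],
    [0,0,0],
  ],
  rotation=[
    [0,0,0],
    [0,0,0],
    [0,0,0],
    [0,0,0],
    [0,0,0],
    [0,0,0],
  ],
  jaw=[0.43,0.45,0.5,0.6,0.7,0.7],
  newtons=5,
)

```text
time_s: 13.6
tool_pos: [0.541, -0.1394, 0.3156]
tool_rot: [179.8, 0.0, 52.4]
force: [-0.2, -0.8, 0.2]
grip_width: 0.0576
grasp_force: 0.0
```

Run:
```python
from ax import *
np.set_printoptions(precision=4,suppress=True)
st(); s=cam('scene');d=cam('side')
# expected silhouette rows of the core rim's near/left edges for seated (and +10 mm)
def crop(im,x,y,w,h,f): return cv2.resize(im[y:y+h,x:x+w],None,fx=f,fy=f,interpolation=cv2.INTER_CUBIC)
o=[]
th=np.linspace(0,2*np.pi,60)
for c,x,y in((s,325,145),(d,300,145)):
    im=c['image'].copy()
    im=crop(im,x,y,100,130,3.9)
    for r,z in((.042,.0385),(.042,.1285)):
      for t in th:
        q=(proj(c,[.5417+r*np.cos(t),-.1385+r*np.sin(t),z])-[x-.5,y-.5])*3.9
        cv2.circle(im,tuple(int(v) for v in q),1,(0,255,0) if z<.1 else (255,0,255),-1)
    o.append(im)
cv2.imwrite('pics/j1.png',np.hstack(o))
```

```text
{'time_s': np.float64(13.6), 'qpos': array([-30.94 ,  14.106,  48.846, 104.354, -11.44 ,  66.5  , -15.985]), 'tool_pos': array([ 0.541, -0.139,  0.316]), 'tool_rot': array([179.802,   0.026,  52.399]), 'force': array([-0.164, -0.801,  0.238]), 'wrist_torque': array([-0.1  ,  0.121, -0.012]), 'grasp_force': np.float64(0.0), 'grip_width': np.float64(0.058)}
```

View pics/j1.png

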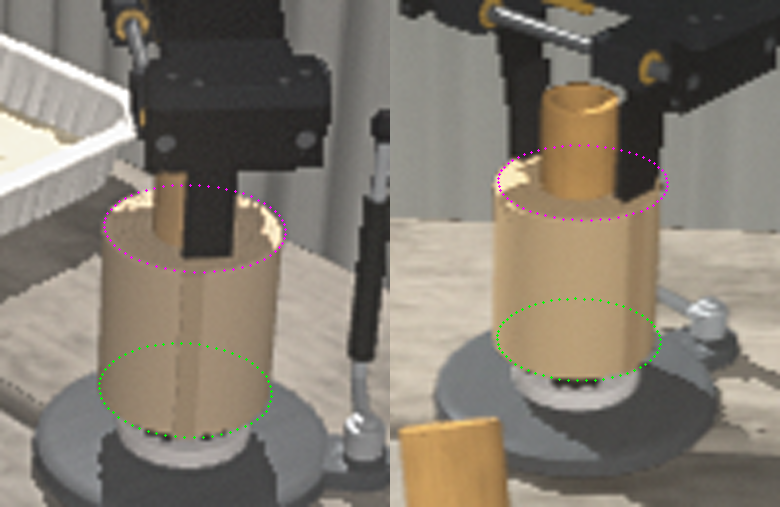

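The overlay of the nominal seated roll (green/magenta) coincides with the paper's bottom and top rims in both views. The roll is fully home, since 10 mm too high would show as about 23 crop pixels. I'll lift away now, then go for the tension arm.

Request:
send_rows(
  xyz=[
    [0,0,-0.005],
    [0,0,-0.015],
    [0,0,-0.02],
    [0,0,-0.02],
    [0,0,-0.02],
    [0,0,-0.015],
    [0,0,0],
  ],
  rotation=[
    [0,0,0],
    [0,0,0],
    [0,0,0],
    [0,0,0],
    [0,0,0],
    [0,0,0],
    [0,0,0],
  ],
  jaw=[0.7,0.7,0.7,0.7,0.7,0.7,0.7],
)

```text
time_s: 14.4
tool_pos: [0.5414, -0.1396, 0.4135]
tool_rot: [179.6, -0.2, 52.4]
force: [1.0, 0.1, 0.7]
grip_width: 0.0606
grasp_force: 0.0
```

```bash
cat > rod.py <<'E'
from ax import *
np.set_printoptions(precision=4,suppress=True)
def rod():
    "rod axis from the black sleeve and ball: dark blobs in both views"
    s=cam('scene');d=cam('side');o=[]
    for c,(x0,x1,y0,y1) in((s,(380,450,165,260)),(d,(330,420,145,225))):
        m=(c['image'][y0:y1,x0:x1].max(2)<45).astype(np.uint8)
        n,l,stt,ce=cv2.connectedComponentsWithStats(m)
        o.append([(stt[i][:5]+np.array([x0,y0,0,0,0])).tolist()+(ce[i]+[x0,y0]).round(1).tolist() for i in range(1,n) if stt[i][4]>12])
    return s,d,o
E
python3 - <<'E'
from rod import *
s,d,o=rod(); st()
for a in o: print(a)
print('wall foot',onz(d,366,226,0),onz(d,366,200,0))
e=env.get_obs(); R=Ro.from_euler('xyz',[180,0,80],degrees=True); go([.5075,-.26,.41],R); go([.5075,-.26,.41],R,frm=(pose()[0],R))
E
```

```text
{'time_s': np.float64(14.5), 'qpos': array([-33.304,   8.72 ,  50.041,  97.532,  -6.788,  76.76 , -19.646]), 'tool_pos': array([ 0.541, -0.139,  0.411]), 'tool_rot': array([179.816,  -0.   ,  52.404]), 'force': array([-1.864, -0.233, -1.102]), 'wrist_torque': array([-0.058,  0.103,  0.008]), 'grasp_force': np.float64(0.0), 'grip_width': np.float64(0.061)}
[[421, 175, 6, 6, 20, 423.4, 177.9]]
[[360, 145, 9, 3, 18, 363.2, 145.7], [364, 155, 7, 5, 17, 367.5, 156.9]]
wall foot [ 0.5051 -0.231   0.    ] [ 0.5068 -0.3559  0.    ]
shift [-0.1161  0.0475  0.0008] | 0.1254 turn [ 0.0032  0.0008 -0.4816] 0.482
shift [-0.1249 -0.0117  0.0006] | 0.1254 turn [0. 0. 0.] 0.0
```

Request:
send_rows(
  xyz=[
    [0,0,0],
    [0,0,0],
    [0,0,0],
    [0,0,0],
    [0,0,0],
    [0,0,0],
    [-0.02,-0.002,0],
    [-0.03,-0.003,0],
    [-0.03,-0.003,0],
    [-0.03,-0.003,0],
    [-0.011,-0.001,0],
    [0,0,0],
  ],
  rotation=[
    [0,0,-0.08],
    [0,0,-0.08],
    [0,0,-0.08],
    [0,0,-0.08],
    [0,0,-0.08],
    [0,0,-0.08],
    [0,0,0],
    [0,0,0],
    [0,0,0],
    [0,0,0],
    [0,0,0],
    [0,0,0],
  ],
  jaw=[0,0,0,0,0,0,0,0,0,0,0,0],
)

```text
time_s: 15.7
tool_pos: [0.5068, -0.2575, 0.41]
tool_rot: [179.9, 0.1, 79.7]
force: [0.5, -0.2, 0.5]
grip_width: 0.0001
grasp_force: 0.0
```

Run:
```python
from rod import *
s,d,o=rod(); st()
for a in o: print(a)
print(tri(s,(423.7,177.3),d,(367.3,156.5)))
R=Ro.from_euler('xyz',[180,0,80],degrees=True); go([.5075,-.257,.319],R)
```

```text
{'time_s': np.float64(15.8), 'qpos': array([-21.357,  10.836,  51.566,  96.191,  -8.68 ,  77.072,  21.622]), 'tool_pos': array([ 0.508, -0.255,  0.41 ]), 'tool_rot': array([179.915,   0.042,  79.973]), 'force': array([ 0.291,  0.063, -0.237]), 'wrist_torque': array([-0.109,  0.02 , -0.041]), 'grasp_force': np.float64(0.0), 'grip_width': np.float64(0.001)}
[[421, 175, 6, 6, 18, 423.6, 177.9]]
[[365, 154, 6, 6, 15, 367.9, 156.8]]
(array([ 0.5088, -0.2312,  0.1623]), [np.float64(0.0003353257712387812), np.float64(0.0003353257712390803)])
shift [-0.0024 -0.0005  0.0911] | 0.0911 turn [ 0.0015  0.0007 -0.0005] 0.002
```

Request:
send_rows(
  xyz=[
    [-0.005,0,0],
    [0,0,0.02],
    [0,0,0.02],
    [0,0,0.02],
    [0,0,0.02],
    [0,0,0.01],
    [0,0,0],
    [0,0,0],
  ],
  rotation=[
    [0,0,0],
    [0,0,0],
    [0,0,0],
    [0,0,0],
    [0,0,0],
    [0,0,0],
    [0,0,0],
    [0,0,0],
  ],
  jaw=[0,0,0,0,0,0,0,0],
)

```text
time_s: 16.6
tool_pos: [0.5075, -0.2609, 0.3213]
tool_rot: [179.8, 0.1, 79.9]
force: [0.0, 0.4, 0.9]
grip_width: 0.0007
grasp_force: 0.0
```

Run:
```python
from rod import *
s,d,o=rod(); st()
for a in o: print(a)
```

```text
{'time_s': np.float64(16.7), 'qpos': array([-18.626,  15.927,  50.453, 102.362, -13.212,  67.602,  25.695]), 'tool_pos': array([ 0.508, -0.261,  0.322]), 'tool_rot': array([179.745,   0.114,  79.921]), 'force': array([-0.276, -0.063,  0.703]), 'wrist_torque': array([-0.077,  0.045, -0.025]), 'grasp_force': np.float64(0.0), 'grip_width': np.float64(0.0)}
[[421, 165, 24, 22, 294, 433.9, 174.6]]
[[361, 145, 13, 17, 121, 367.1, 152.1]]
```

Request:
send_rows(
  xyz=[
    [0.005,0,0],
    [0.005,0,0],
    [0.005,0,0],
    [0.005,0,0],
    [0.005,0,0],
    [0.005,0,0],
    [0.005,0,0],
    [0.005,0,0],
    [0,0,0],
  ],
  rotation=[
    [0,0,0],
    [0,0,0],
    [0,0,0],
    [0,0,0],
    [0,0,0],
    [0,0,0],
    [0,0,0],
    [0,0,0],
    [0,0,0],
  ],
  jaw=[0,0,0,0,0,0,0,0,0],
)

```text
time_s: 17.6
tool_pos: [0.5143, -0.2205, 0.3206]
tool_rot: [179.9, 0.0, 80.0]
force: [0.0, -1.7, 0.2]
grip_width: 0.0006
grasp_force: 0.1
```

Run:
```python
from rod import *
s,d,o=rod(); st()
for a in o: print(a)
b=.5*(np.array([.5087,-.2305])); 
for R in ([.5087,-.2305],[.5234,-.1833],[.521,-.203]): print(R,proj(s,R+[.162]),proj(d,R+[.162]))
```

```text
{'time_s': np.float64(17.7), 'qpos': array([-22.834,  14.133,  49.785, 103.937, -11.642,  67.221,  20.583]), 'tool_pos': array([ 0.514, -0.221,  0.32 ]), 'tool_rot': array([179.972,   0.032,  79.948]), 'force': array([-0.162, -0.271,  0.302]), 'wrist_torque': array([-0.064,  0.066, -0.011]), 'grasp_force': np.float64(0.0), 'grip_width': np.float64(0.0)}
[[409, 165, 20, 28, 325, 418.2, 176.3], [434, 165, 16, 13, 159, 441.6, 170.3], [404, 176, 4, 7, 15, 405.4, 178.8]]
[[356, 145, 17, 27, 211, 364.0, 154.2]]
[0.5087, -0.2305] [423.4938 177.3783] [367.3695 156.9221]
[0.5234, -0.1833] [400.0953 182.3035] [359.5924 166.0284]
[0.521, -0.203] [408.3954 179.5388] [361.0314 162.0892]
```

Request:
send_rows(
  xyz=[
    [0.004,0,0],
    [0.004,0,0],
    [0.004,0,0],
    [0.003,0,0],
    [0,0,0],
  ],
  rotation=[
    [0,0,0],
    [0,0,0],
    [0,0,0],
    [0,0,0],
    [0,0,0],
  ],
  jaw=[0,0,0,0,0],
)

```text
time_s: 18.2
tool_pos: [0.5167, -0.2064, 0.3205]
tool_rot: [179.9, 0.1, 80.0]
force: [0.6, -0.1, 0.4]
grip_width: 0.0004
grasp_force: 0.1
```

Request:
send_rows(
  xyz=[
    [0.0015,0,0],
    [0.0015,0,0],
    [0,0,0],
  ],
  rotation=[
    [0,0,0],
    [0,0,0],
    [0,0,0],
  ],
  jaw=[0,0,0],
)

```text
time_s: 18.5
tool_pos: [0.5172, -0.204, 0.3207]
tool_rot: [179.9, 0.1, 79.9]
force: [-0.5, -0.5, -0.8]
grip_width: 0.0004
grasp_force: 0.4
```

Request:
send_rows(
  xyz=[
    [0.0015,0,0],
    [0.0015,0,0],
    [0,0,0],
  ],
  rotation=[
    [0,0,0],
    [0,0,0],
    [0,0,0],
  ],
  jaw=[0,0,0],
)

```text
time_s: 18.8
tool_pos: [0.5177, -0.2014, 0.3207]
tool_rot: [179.8, 0.1, 79.9]
force: [-1.6, -1.8, -0.3]
grip_width: 0.0006
grasp_force: 0.8
```

Request:
send_rows(
  xyz=[
    [0.001,0,0],
    [0.001,0,0],
    [0,0,0],
  ],
  rotation=[
    [0,0,0],
    [0,0,0],
    [0,0,0],
  ],
  jaw=[0,0,0],
)

```text
time_s: 19.1
tool_pos: [0.5178, -0.2002, 0.3207]
tool_rot: [179.8, 0.2, 79.8]
force: [-1.6, -5.5, -0.4]
grip_width: 0.0004
grasp_force: 2.3
```

Request:
send_rows(
  xyz=[
    [0.001,0,0],
    [0,0,0],
    [0,0,0],
  ],
  rotation=[
    [0,0,0],
    [0,0,0],
    [0,0,0],
  ],
  jaw=[0,0,0],
)

```text
time_s: 19.4
tool_pos: [0.5178, -0.1996, 0.3208]
tool_rot: [179.8, 0.2, 79.8]
force: [-1.6, -5.8, 0.3]
grip_width: 0.0008
grasp_force: 2.7
```

Run:
```python
from rod import *
s,d,o=rod(); st()
for a in o: print(a)
```

```text
{'time_s': np.float64(19.5), 'qpos': array([-25.126,  13.216,  49.386, 104.563, -10.664,  66.902,  17.506]), 'tool_pos': array([ 0.518, -0.2  ,  0.321]), 'tool_rot': array([179.847,   0.235,  79.818]), 'force': array([-0.63 , -5.453, -1.101]), 'wrist_torque': array([-1.295,  0.345, -0.041]), 'grasp_force': np.float64(2.705), 'grip_width': np.float64(0.001)}
[[401, 165, 18, 30, 274, 409.9, 177.2], [424, 165, 26, 15, 299, 436.3, 170.9]]
[[353, 145, 19, 31, 261, 361.8, 156.4], [402, 145, 5, 5, 19, 403.8, 146.5]]
```

Request:
send_rows(
  xyz=[
    [0.0015,0,0],
    [0,0,0],
    [0,0,0],
  ],
  rotation=[
    [0,0,0],
    [0,0,0],
    [0,0,0],
  ],
  jaw=[0,0,0],
)

```text
time_s: 19.8
tool_pos: [0.5178, -0.199, 0.3208]
tool_rot: [179.8, 0.3, 79.8]
force: [-1.2, -8.5, -0.4]
grip_width: 0.0004
grasp_force: 3.6
```

Request:
send_rows(
  xyz=[
    [-0.002,0,0],
    [-0.005,0,0],
    [-0.01,0,0],
    [-0.015,0,0],
    [-0.01,0,0],
    [0,0,-0.02],
    [0,0,-0.03],
    [0,0,-0.03],
    [0,0,-0.03],
    [0,0,-0.03],
    [0,0,0],
  ],
  rotation=[
    [0,0,0],
    [0,0,0],
    [0,0,0],
    [0,0,0],
    [0,0,0],
    [0,0,0],
    [0,0,0],
    [0,0,0],
    [0,0,0],
    [0,0,0],
    [0,0,0],
  ],
  jaw=[0,0,0,0,0,0,0,0,0,0,0],
)

```text
time_s: 20.9
tool_pos: [0.5116, -0.2387, 0.465]
tool_rot: [179.4, 0.1, 79.9]
force: [0.1, -0.8, 1.0]
grip_width: 0.0006
grasp_force: 0.0
```

Run:
```python
from rod import *
st(); s=cam('scene');d=cam('side')
def crop(im,x,y,w,h,f): return cv2.resize(im[y:y+h,x:x+w],None,fx=f,fy=f,interpolation=cv2.INTER_CUBIC)
w=cam('wrist'); print(proj(w,[.5234,-.1833,.14]))
top=np.hstack([crop(s['image'],325,140,105,140,3),crop(d['image'],300,140,105,140,3)])
cv2.imwrite('pics/k1.png',np.hstack([top[:, :],cv2.resize(s['image'],(160,120)).repeat(1,0) if 0 else np.zeros((420,0,3),np.uint8)]))
for nm,c in(('scene',s),('side',d)):
    a=cv2.imread(f'pics/{nm}0.png'); df=np.abs(a.astype(int)-c['image']).max(2)>40
    for lab,(x,y,ww,h) in {'scene':{'used':(175,220,45,110),'shaker':(215,200,40,40),'cup':(255,175,40,60)},'side':{'used':(300,250,40,110),'shaker':(228,235,40,80),'cup':(230,200,50,60)}}[nm].items(): print(nm,lab,df[y:y+h,x:x+ww].mean().round(3))
```

```text
{'time_s': np.float64(20.9), 'qpos': array([-24.104,   8.048,  51.84 ,  92.037,  -6.46 ,  82.445,  18.156]), 'tool_pos': array([ 0.512, -0.239,  0.465]), 'tool_rot': array([179.431,   0.09 ,  79.906]), 'force': array([ 0.112, -0.758,  1.011]), 'wrist_torque': array([-0.097, -0.001,  0.04 ]), 'grasp_force': np.float64(0.0), 'grip_width': np.float64(0.001)}
[321.1638 167.2073]
scene used 0.003
scene shaker 0.041
scene cup 0.0
side used 0.005
side shaker 0.022
side cup 0.003
```

View pics/k1.png

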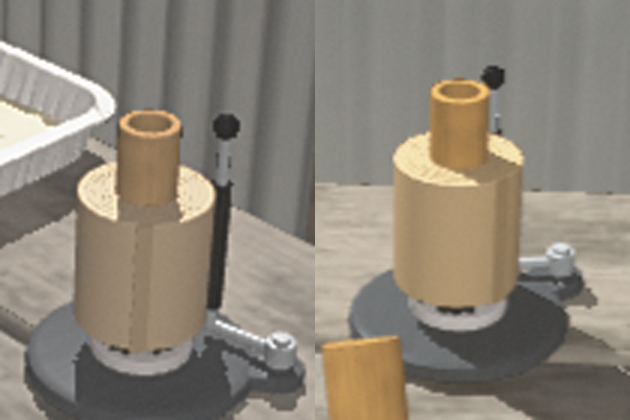

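The final view shows the roll seated and the sleeve lying along the paper. The ball is at (400.7,182) in the scene view and (359,165.5) in the side view, within 1 px of the predicted contact position. The gripper is clear, so I'm handing in.

```bash
python3 -c "
from h import *
print(env.sign_off())"
```

```text
the job is handed in; nothing more can be done
None
```

The full roll is seated over the stand's hub ribs, the tension arm's sleeve is against the paper, and the gripper is clear; I handed the job in at about 21 s, and the sign-off gave no verdict.

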